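Slide the heavy parts case into the back corner of the bench

ROBOT

A 6-joint arm with a two-finger parallel gripper is mounted at the origin on the work surface. World frame = base frame: x ahead of the robot, y to its left, z up, the work surface at z = 0. Lengths are in m, angles in degrees, forces in N, time in s.
With the tool pointing down it reaches from about 0.225 to 0.875 m from the base axis. Payload 3.4 kg.
Tool frame: the origin (TCP) lies on the centre line of the jaws, within the pads' length; the fingertips stand 14 mm ahead of it and the grasp point (between the pads) lies 5 mm behind it; z points along the fingers, y is the line along which they close (so a half turn about z gives the same grasp; the last joint's range is limited). The gripper opens to 85 mm and grips with 20 to 120 N. Pads are 22 mm wide; open, the fingers measure 114 mm over their backs; the gripper's body (76 mm by 85 mm) begins 54 mm behind the grasp point. The pads swing forward as they close: fully open they stand 13 mm farther back than shut.
Start: joints at [69.557, 15.808, 86.224, -0, 77.962, -6.933], TCP at [0.134, 0.559, 0.206] pointing down, gripper open.
Joint ranges: [-165.64, 165.64], [-43.16, 119.46], [12.63, 154.43], [-67.54, 247.53], [6.08, 155.33], [-154.97, 154.97]. Speed limits (degrees/s): [147.25, 147.25, 180, 180, 180, 180].

INTERFACE

Orientations are given as a 3x3 rotation matrix whose columns are the frame's x, y, z axes.
In Python, from workcell import status, eyes, sign_off gives the robot as it stands.
- The arm moves only by the shell command python3 -m handwheel 'ROWS'. ROWS is text: rows parted by semicolons, each of 5 numbers parted by spaces: the finger opening in m, from 0 to 0.0854, then the shift along the world's x, y, z in m, then the turn about the world's z in degrees. A call has 1 to 12 rows; each row shifts and turns the commanded pose from where the row before left it; what a row does not reach is not made up. A row lasts 1/12 s, in which the tool goes at most 41.7 mm and 7.16 degrees, less where a joint would pass 70% of its speed; a pose out of reach is approached as far as the arm can. A call is refused whole if a number of a shift passes 0.0417 or a number of a turn 7.16, either way. A call with a gripper value outside its range is refused whole. The fingers move at their own pace and stop on an object; the grip force is fixed at half the most. Time passes only in rows, so rows that do not move let the fingers close. It gives the time, the measured TCP pose, the force, the opening and the grip force at its end, in the units of the state.
- status.read_state(): the state, without advancing time (a new reading comes with each control period).
- eyes.grab_frame(name): name is "side" or "top"; returns a dict with "color" (384x512x3 uint8, blue, green, red), "depth" (384x512 float32, m along the optical axis (not along the pixel's ray), 0 where there is no reading), "intrinsics" (3x3 intrinsics, pixels), "distortion" ([k1, k2, p1, p2, k3] as OpenCV has them; the pictures are not rectified), "rvec" (rotation vector, rad) and "tvec" (3), from world to camera coordinates, as OpenCV has them. Camera axes: x right, y down, z forward; pixel columns grow to the right and rows downward; lengths in m; the calibration is good to about 2 mm. A picture is of the moment at which its call begins.
- sign_off(): hands the job in; it is judged then, once.
The state is a dict: "time": time; "qpos": joint angles; "dq": joint speeds; "joint_torque": joint torques, N m; "tool_pos": TCP position; "ee_rot": TCP orientation; "ft_force": force on the tool from outside, world axes, zero at the start; "torque": the same for the moment, N m; "width": finger opening in m; "grip_force": force on a finger pad.
Only numpy, scipy, OpenCV 4.12 (cv2) and the standard library are available. Lean on these libraries where they do the work, as an engineer would, in place of code of your own. Each camera call takes 0.05 s, during which the arm holds its last target. There are 200 camera calls.

TASK

Put the tall stacking parts case away in the back corner of the bench: push it until it stands square with its back up against the low wooden ledge and one side up against the big black tool chest. It is heavy and narrow, so push with the fingertips low on its black base, so that it slides flat on the bench and never tips; do not grip or lift it and leave its carrying handle alone. Do not shift the tray, jar, spool or pliers, and finish with the hand clear of everything.

Things in the scene. Friction and masses are not known exactly. Their poses are not given: they have to be found in the camera images.
- case: the tall stacking parts case, loose, about 2 kg (sliding it takes about 8 to 18 N). Footprint 120 mm along its x, 150 mm along its y. From the bench up: black base 62 mm high, three clear tiers of 40 mm each (3 mm narrower all round), black lid up to 204 mm, carrying handle above. Origin: centre of its underside; z up. Pushed higher than about 80 mm it may tip instead of sliding. Front and back look the same to the job: it may end either way round
- case_handle: the black carrying handle on the case's lid, a raised bar 100 mm long along the case's y, reaching 244 mm above the bench. Origin: on the case's axis at the foot of the handle, 204 mm above the bench
- ledge: the low wooden ledge along the back of the bench, fixed, 1300 mm long, 40 mm high, 120 mm deep. Origin: middle of its front face (the face towards the robot) at bench height; its x points away from the robot into the ledge, its y runs along the front face to the robot's left. The case's back goes against this face
- chest: the big black tool chest, fixed, standing against the ledge, on the left or on the right of the case. 200 mm along its x (front to back), 400 mm along its y, 206 mm high, carrying handle on top. Origin: centre of its underside; its axes are parallel to the ledge's; its two side faces are 200 mm either way along its y. The case goes against the side face that looks towards the middle of the bench
- tray: a low white tray with small packets in it, loose, 180 mm along its x, 200 mm along its y, 50 mm high, against the ledge on the side opposite to the chest; leave it alone. Origin: centre of its underside
- jar: a closed glass jar with an aluminium lid, loose, 54 mm in diameter, 75 mm high, standing nearer the robot at one side; leave it alone. Origin: centre of its underside
- spool: a copper-coloured spool standing on end, loose, 52 mm in diameter, 50 mm high; leave it alone. Origin: centre of its underside
- pliers: a pair of pliers with black grips lying on the bench, loose, 165 mm long along x, 62 mm wide, 15 mm high; leave them alone. Origin: at the joint, on the bench; x points to the jaws
Not all that is in view belongs to the job. Several things look just like the case: the one meant starts farthest to the robot's right.

How it is judged (in metres and radians):
At the end, for the whole second after the job is handed in: The case stands upright and still on the bench, its back within 10 mm of the ledge's front face, its side within 10 mm of the tool chest's side face, square to the ledge within 4 degrees (x of case in the frame of ledge above -0.07 m and y of case in the frame of chest between -0.285 and 0.285 m and angle between the x axis of case and the x axis of ledge, either way round below 0.07 rad and angle between case's own z axis and vertical below 0.03 rad and height (world z) of case below 0.004 m and linear speed of case below 0.01 m/s); the robot touches nothing.
It fails at once if the case tips: leans more than 6 degrees (angle between case's own z axis and vertical above 0.105 rad).
It fails at once if the case is lifted off the bench (its underside more than 10 mm up) (height (world z) of case above 0.01 m).
It fails at once if the fingers press on or grip the carrying handle (contact force between case_handle and the fingers above 3 N).
It fails at once if the tray, jar, spool or pliers are shifted more than 20 mm (distance of any of tray, jar, spool, pliers from where it was at the start of the episode above 0.02 m).
It also fails if it takes over 48 s, if anything falls off the work surface, if the arm or the gripper's body presses on something with over 40 N, if the wrist force passes 120 N, or if a joint passes its speed limit or range.

## Working session

There is one attempt and no reset: what is moved stays moved. The work goes in short steps, Python scripts to look and compute and a shell command to move; the robot and the scene stay as the last step left them, time stands still between calls to the robot, and variables do not carry over. Pictures are saved under pics/ and viewed, at most 10 in all, crops included, and the job is handed in when it is done.

```bash
mkdir -p pics; cat > h.py <<'E'
import numpy as np,cv2
from workcell import status,eyes
def grab(n):
    f=eyes.grab_frame(n); np.savez(f'/tmp/{n}.npz',**f); return f
def cloud(f):
    K=np.array(f['intrinsics']);D=np.array(f['distortion']);h,w=f['depth'].shape
    u,v=np.meshgrid(np.arange(w),np.arange(h))
    p=cv2.undistortPoints(np.stack([u,v],-1).reshape(-1,1,2).astype(np.float32),K,D).reshape(h,w,2)
    d=f['depth'][...,None]; c=np.concatenate([p*d,d],-1)
    R=cv2.Rodrigues(np.array(f['rvec']))[0]
    P=(c-np.array(f['tvec']).reshape(3))@R; P[f['depth']<=0]=np.nan
    return P
E
python3 - <<'E'
from h import *
for n in('top','side'):
    f=grab(n);cv2.imwrite(f'pics/{n}0.png',f['color'])
    P=cloud(f);print(n,np.nanmin(P,(0,1)),np.nanmax(P,(0,1)),np.isnan(P[...,0]).mean())
E
```

```text
top [-0.51010347 -1.51114947 -0.78272552] [1.59864206 1.33664415 0.79684334] 0.0035349527994791665
side [-1.63247606 -1.31393669 -0.7733448 ] [1.50675164 1.54461433 0.39425884] 0.004236857096354167
```

View pics/top0.png

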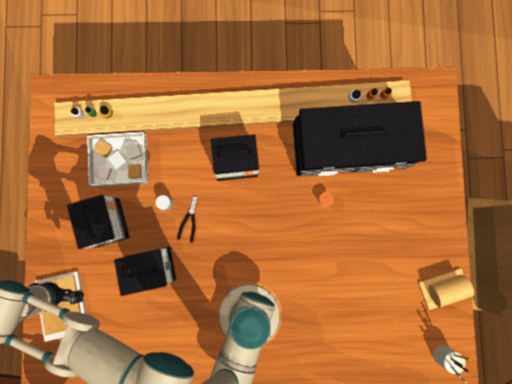

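View pics/side0.png

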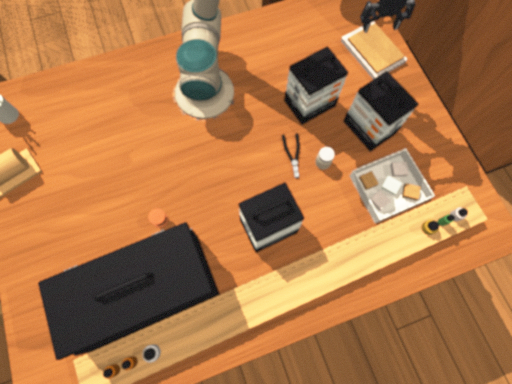

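The top view shows the case meant at about (235,158) and the chest to its right at (360,138). The ledge runs behind both, from (55,130) to (410,100). The pliers are at (188,220), the jar at (163,202), the tray at (117,158), the spool at (326,199) and the robot base at (250,315). The side view agrees.

```bash
cat > m.py <<'E'
from h import *
def rect(p): return cv2.minAreaRect((p[:,:2]*1000).astype(np.float32))
def comps(f,lo,hi,mn=60):
    P=cloud(f); m=((P[...,2]>lo)&(P[...,2]<hi)&(P[...,0]>.15)&(P[...,0]<1.2)&(abs(P[...,1])<.9)).astype(np.uint8)
    m=cv2.morphologyEx(m,cv2.MORPH_OPEN,np.ones((2,2)))
    n,l,s,c=cv2.connectedComponentsWithStats(m)
    for i in range(1,n):
        if s[i,4]>mn:
            p=P[l==i]; r=rect(p); print(lo,c[i].round(),s[i,4],'z%.3f'%np.median(p[:,2]),np.round(r[0],1),np.round(r[1],1),round(r[2],2))
E
python3 - <<'E'
from m import *
for n in('top','side'):
    f=np.load(f'/tmp/{n}.npz');print(n)
    comps(f,.192,.212); comps(f,.03,.047); comps(f,.048,.08,20);comps(f,.008,.02,20)
    # ledge front edge: points at z .035-.045 wood, min x per y bin
    P=cloud(f);q=P[(P[...,2]>.034)&(P[...,2]<.046)&(P[...,0]>.6)]
    Y=[];X=[]
    for y in np.arange(-.14,.26,.02):
        s=q[abs(q[:,1]-y)<.01]; s=s[s[:,0]>.66]
        if len(s)>5: Y.append(y);X.append(s[:,0].min())
    print(np.round(Y,2),np.round(X,3),np.polyfit(Y,X,1))
    g=P[abs(P[...,2])<.004]; 
E
```

```text
top
0.192 [363. 135.] 7080 znan [nan nan] [0. 0.] 0.0
0.192 [236. 155.] 1497 znan [562.3  30.4] [110.7 178.8] 16.47
0.192 [ 92. 222.] 1622 znan [nan nan] [0. 0.] 0.0
0.192 [142. 267.] 1158 znan [182.9 341.1] [ 97.7 143.6] 10.87
0.03 [217. 108.] 9316 znan [750.3  37.4] [  57.7 1326.8] 5.86
0.048 [354.  98.] 70 z0.067 [ 767.8 -399.7] [48.1 31.9] 74.04
0.048 [384.  96.] 29 z0.063 [ 772.5 -506.3] [35.2 13.4] 75.51
0.048 [370.  97.] 21 z0.062 [ 767.3 -450.1] [24.6  8.3] 65.28
0.048 [108. 114.] 83 z0.065 [725.7 492.7] [27.  43.5] 41.08
0.048 [ 81. 115.] 36 z0.053 [721.3 591.2] [13.8 31.9] 52.76
0.048 [ 94. 115.] 28 z0.049 [724.2 547.4] [13.8 26.3] 34.88
0.048 [233. 178.] 21 z0.044 [488.2  46.4] [ 2.  33.3] 6.26
0.048 [164. 203.] 158 znan [402.2 290.7] [45.1 43. ] 79.43
0.048 [121. 219.] 134 znan [350.  444.3] [146.2  19.5] 8.25
0.048 [330. 202.] 23 z0.049 [ 391.5 -302.5] [24.8 22.2] 78.76
0.048 [169. 255.] 37 z0.055 [218.6 276.3] [50.7  4.4] 10.91
0.008 [192. 213.] 52 z0.009 [367.9 199.1] [22.6 45.9] 79.6
0.008 [194. 226.] 22 z0.011 [317.6 191.4] [29.4  9.5] 7.72
0.008 [193. 237.] 30 z0.00
[... 1152 characters left out ...]
56
0.048 [274. 241.] 151 znan [606.   45.8] [162.2  42.8] 81.86
0.048 [155. 354.] 102 znan [ 788.1 -393.8] [26.2 49.1] 49.59
0.048 [134. 361.] 44 znan [ 785.  -447.6] [10.2 29.7] 75.13
0.048 [117. 369.] 45 z0.058 [ 787.8 -496.9] [ 9.7 29.5] 73.62
0.008 [298. 140.] 41 z0.011 [303.7 248.4] [12.7 48.7] 69.47
0.008 [293. 156.] 181 z0.011 [347.7 215.7] [ 49.2 150.9] 89.63
0.008 [420. 185.] 30 z0.017 [600.4 557.2] [46.  12.8] 1.33
[-0.14 -0.12 -0.1  -0.08 -0.06 -0.04 -0.02  0.    0.02  0.04  0.06  0.08
  0.1   0.12  0.14  0.16  0.18  0.2   0.22  0.24] [0.698 0.698 0.697 0.695 0.695 0.694 0.693 0.692 0.691 0.69  0.689 0.688
 0.687 0.687 0.685 0.685 0.683 0.682 0.682 0.68 ] [-0.04754511  0.69183998]
```

```bash
cat > m2.py <<'E'
from h import *
def ray(f,px,z):
    K=np.array(f['intrinsics']);D=np.array(f['distortion']);R=cv2.Rodrigues(np.array(f['rvec']))[0];t=np.array(f['tvec']).reshape(3)
    u=cv2.undistortPoints(np.float32(px).reshape(-1,1,2),K,D).reshape(-1,2)
    d=np.c_[u,np.ones(len(u))]@R; o=-R.T@t
    return (o+d*((z-o[2])/d[:,2])[:,None])[:,:2]
def lid(f,near,z=.204,mx=.2):
    P=cloud(f); m=((P[...,2]>.18)&(P[...,2]<.26)&(np.hypot(P[...,0]-near[0],P[...,1]-near[1])<mx)&(f['color'].max(2)<75)).astype(np.uint8)
    m=cv2.morphologyEx(m,cv2.MORPH_OPEN,np.ones((5,5)))
    n,l,s,c=cv2.connectedComponentsWithStats(m)
    i=1+np.argmax(s[1:,4]); cs,_=cv2.findContours((l==i).astype(np.uint8),cv2.RETR_EXTERNAL,cv2.CHAIN_APPROX_NONE)
    w=ray(f,max(cs,key=len),z)*1000
    r=cv2.minAreaRect(w.astype(np.float32)); return r,cv2.boxPoints(r)
if __name__=='__main__':
    for n in('top','side'):
        f=grab(n) if __import__('sys').argv[1:] else np.load(f'/tmp/{n}.npz')
        f=dict(f)
        for nm,c,mx in(('case',(.55,.04),.13),('chest',(.58,-.40),.3)):
            r,b=lid(f,c,mx=mx); print(n,nm,np.round(r[0]),np.round(r[1]),round(r[2],1),b.round().tolist())
E
python3 m2.py
python3 - <<'E'
from h import *
f=np.load('/tmp/top.npz');c=cv2.resize(f['color'][90:250,150:350],None,fx=4,fy=3.75,interpolation=cv2.INTER_CUBIC);cv2.imwrite('pics/c1.png',c[:600,:800])
E
```

```text
top case [547.  40.] [115. 144.] 4.7 [[484.0, 107.0], [495.0, -36.0], [610.0, -27.0], [598.0, 117.0]]
top chest [ 602. -376.] [199. 398.] 2.7 [[494.0, -182.0], [512.0, -579.0], [711.0, -570.0], [693.0, -172.0]]
side case [553.  38.] [113. 141.] 5.0 [[491.0, 104.0], [503.0, -37.0], [615.0, -28.0], [603.0, 113.0]]
side chest [ 609. -376.] [198. 398.] 2.7 [[501.0, -182.0], [520.0, -579.0], [718.0, -569.0], [699.0, -172.0]]
```

View pics/c1.png

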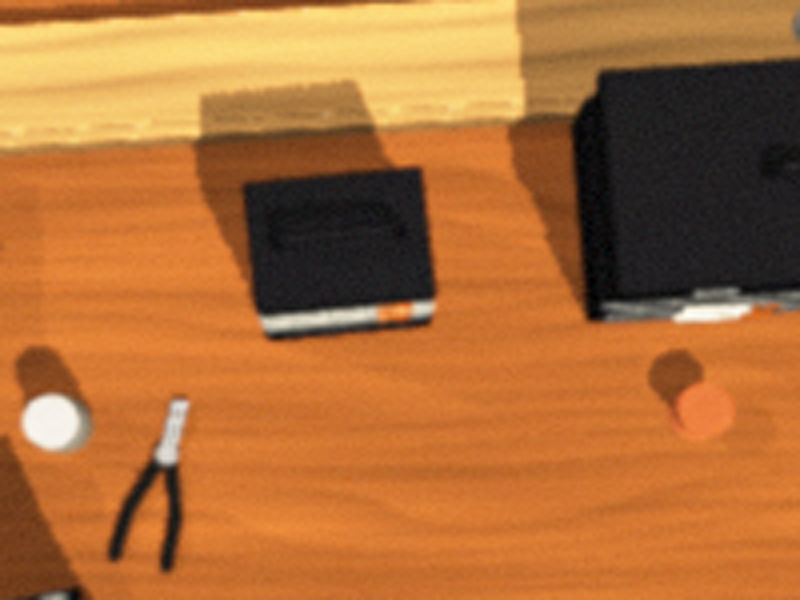

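The crop shows the case lid turned about 2° from the ledge. The way to the ledge and chest is clear: the pliers' jaws are at crop (180,400) and the spool at (705,408), both off the path. The case has to move about +75 mm toward the ledge and about 142 mm to the right.

```bash
python3 -c "
from workcell import status;s=status.read_state();print(s)"; python3 -m handwheel '0.085 0 0 0.04 0;0.085 0 0 0.04 0;0.085 0 0 0.04 0;0.085 0.02 -0.036 0 0;0.085 0.02 -0.036 0 0;0.085 0.02 -0.036 0 0;0.085 0.02 -0.036 0 0;0.085 0.02 -0.036 0 0;0.085 0.02 -0.036 0 0'
```

```text
{'time': 0.1, 'qpos': array([ 6.95586637e+01,  1.58436644e+01,  8.62879755e+01,  2.74290842e-04,
        7.79627574e+01, -6.93198147e+00]), 'dq': array([-0.00563602, -0.05929369, -0.1804988 , -0.05461856, -0.00592538,
       -0.02872159]), 'joint_torque': array([ 1.65759971e-03, -4.17694187e+01, -2.46403992e+01, -1.57190752e-04,
        5.67628900e-03,  3.25428994e-05]), 'tool_pos': array([0.13413618, 0.55860419, 0.20482952]), 'ee_rot': array([[-9.72331499e-01,  2.33604622e-01, -5.79788865e-04],
       [ 2.33605253e-01,  9.72330298e-01, -1.54216330e-03],
       [ 2.03489805e-04, -1.63493568e-03, -9.99998643e-01]]), 'ft_force': array([ 0.29897871,  0.43442817, -0.01290473]), 'torque': array([ 0.0726374 , -0.00922845, -0.03596529]), 'grip_force': 0.0, 'width': 0.08537790206849646}
time: 0.85
tool_pos: [0.2545, 0.3412, 0.3253]
ee_rot: [[-0.973, 0.233, -0.0], [0.233, 0.973, -0.0], [0.0, -0.0, -1.0]]
ft_force: [1.2, 0.4, 0.2]
width: 0.0853
grip_force: 0.0
```

```bash
python3 -m handwheel '0.085 0.0137 -0.0281 0 -6.7;0.085 0.0137 -0.0281 0 -6.7;0.085 0.0137 -0.0281 0 -6.7;0.085 0.0137 -0.0281 0 -6.7;0.085 0.0137 -0.0281 0 -6.7;0.085 0.0137 -0.0281 0 -6.7;0.085 0.0137 -0.0281 0 -6.7;0.085 0.0137 -0.0281 0 -6.7;0.085 0.0137 -0.0281 0 -6.7;0.085 0.0137 -0.0281 0 -6.7;0.085 0.0137 -0.0281 0 -6.7;0.085 0 0 0 0'
```

```text
time: 1.85
tool_pos: [0.4072, 0.0294, 0.3249]
ee_rot: [[-0.04, 0.999, 0.0], [0.999, 0.04, -0.003], [-0.003, 0.0, -1.0]]
ft_force: [-0.8, -0.6, -0.2]
width: 0.0852
grip_force: 0.0
```

```bash
python3 -m handwheel '0.085 0 0 -0.04 0;0.085 0 0 -0.04 0;0.085 0 0 -0.04 0;0.085 0 0 -0.04 0;0.085 0 0 -0.04 0;0.085 0 0 -0.04 0;0.085 0 0 -0.025 0;0.085 0 0 -0.01 0;0.085 0 0 -0.01 0;0.085 0 0 0 0;0.085 0 0 0 0'
python3 - <<'E'
from h import *
f=grab('side');c=cv2.resize(f['color'][50:300,150:450],None,fx=2.4,fy=2.4);cv2.imwrite('pics/s1.png',c)
E
```

```text
time: 2.77
tool_pos: [0.4044, 0.0344, 0.0403]
ee_rot: [[-0.049, 0.999, -0.002], [0.999, 0.049, 0.0], [0.0, -0.002, -1.0]]
ft_force: [0.5, 0.2, -0.7]
width: 0.0847
grip_force: 0.0
```

View pics/s1.png

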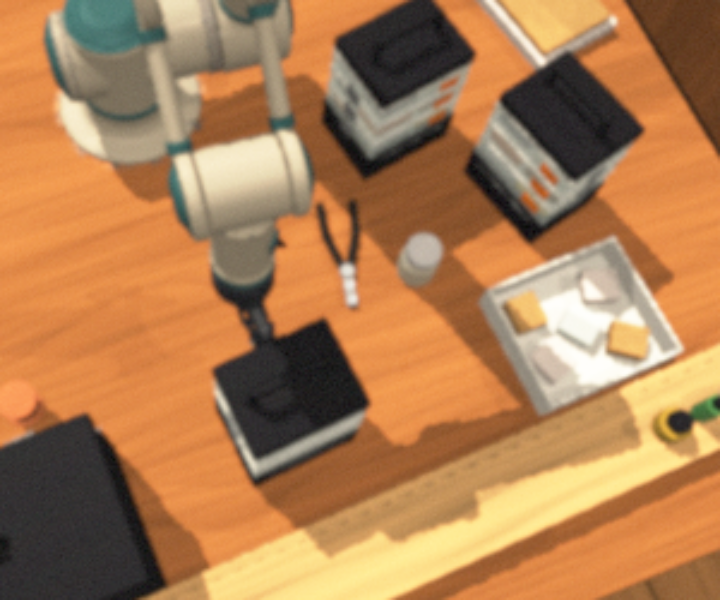

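The picture shows the hand in front of the case at (260,330), with its fingers low and nothing else near. I'll push toward the ledge.

```bash
python3 -m handwheel '0.085 0.006 0 -0.01 0;0.085 0.008 0 0 0;0.085 0.006 0 0 0;0.085 0.004 0 0 0;0.085 0.004 0 0 0;0.085 0.004 0 0 0;0.085 0.004 0 0 0;0.085 0.004 0 0 0'; python3 -m handwheel '0.085 0.004 0 0 0;0.085 0.004 0 0 0;0.085 0.004 0 0 0;0.085 0.004 0 0 0'; python3 m2.py g | grep case
```

```text
time: 3.48
tool_pos: [0.4377, 0.0347, 0.0301]
ee_rot: [[-0.05, 0.999, -0.014], [0.999, 0.05, 0.001], [0.001, -0.014, -1.0]]
ft_force: [-12.8, 1.2, 2.5]
width: 0.0851
grip_force: 0.0
time: 3.82
tool_pos: [0.4537, 0.0347, 0.0301]
ee_rot: [[-0.05, 0.999, -0.014], [0.999, 0.05, 0.001], [0.001, -0.014, -1.0]]
ft_force: [-12.7, 1.2, 3.4]
width: 0.0851
grip_force: 0.0
top case [586.  40.] [115. 145.] 3.5 [[524.0, 109.0], [533.0, -35.0], [648.0, -28.0], [639.0, 116.0]]
side case [591.  38.] [115. 141.] 3.1 [[529.0, 105.0], [537.0, -35.0], [652.0, -29.0], [644.0, 111.0]]
```

```bash
python3 - <<'E'
from h import *
f=np.load('/tmp/side.npz');c=cv2.resize(f['color'][130:280,200:340],None,fx=4,fy=4,interpolation=cv2.INTER_CUBIC)
f=np.load('/tmp/top.npz');d=cv2.resize(f['color'][90:240,190:290],None,fx=4,fy=4,interpolation=cv2.INTER_CUBIC);
o=np.hstack([c,d]);o=cv2.resize(o,(800,int(800*o.shape[0]/o.shape[1])));cv2.imwrite('pics/s2.png',o);print(o.shape)
s=status.read_state();print(s['torque'],s['ft_force'])
# tilt: lid plane
for n in('top','side'):
    P=cloud(dict(np.load(f'/tmp/{n}.npz')));m=(abs(P[...,0]-.61)<.025)&(abs(P[...,1]-.04)<.06)&(abs(P[...,2]-.204)<.02)
    q=P[m];print(n,len(q),np.linalg.lstsq(np.c_[q[:,:2]-[.59,.04],np.ones(len(q))],q[:,2],rcond=None)[0])
E
```

```text
(500, 800, 3)
[-0.03600929  1.10572278  0.07617896] [-8.75549157 -0.97727102 -2.35346905]
top 437 [-0.01249004 -0.00060077  0.20350137]
side 748 [-3.09072777e-02  7.42356214e-05  2.04724147e-01]
```

View pics/s2.png

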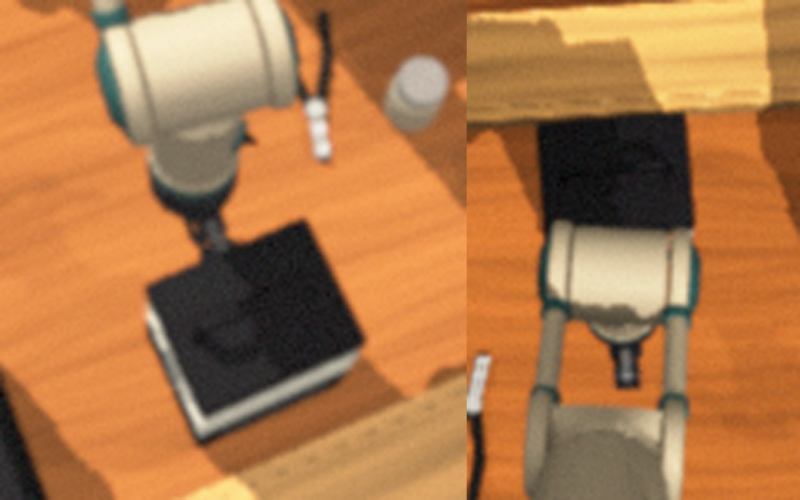

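The case slides flat, but contact comes about 75 mm ahead of the TCP, not at 57 mm. I'll read the hand's profile from the depth data, using the rear finger, which is symmetric.

```bash
python3 - <<'E'
from h import *
for n in('top','side'):
    P=cloud(dict(np.load(f'/tmp/{n}.npz')));t=np.array([.4537,.0347])
    q=P[(abs(P[...,1]-t[1])<.045)&(abs(P[...,0]-t[0])<.1)&(P[...,2]>.01)&(P[...,2]<.3)]
    for z in np.arange(.01,.3,.015):
        s=q[(q[:,2]>=z)&(q[:,2]<z+.015)]
        if len(s)>2: print(n,'%.3f'%z,len(s),np.round((s[:,0].min()-t[0],s[:,0].max()-t[0]),3),np.round((s[:,1].min()-t[1],s[:,1].max()-t[1]),3))
E
```

```text
top 0.115 15 [-0.072 -0.039] [-0.017  0.01 ]
top 0.130 24 [-0.07 -0.03] [-0.018  0.013]
top 0.145 13 [-0.07 -0.03] [-0.015  0.006]
top 0.160 41 [-0.067 -0.035] [-0.014  0.009]
top 0.175 13 [-0.065 -0.022] [-0.014  0.028]
top 0.190 120 [-0.034  0.1  ] [-0.043  0.045]
top 0.205 74 [-0.035  0.099] [-0.036  0.045]
top 0.220 19 [-0.034 -0.019] [-0.027  0.03 ]
top 0.235 4 [-0.034 -0.028] [-0.011  0.02 ]
top 0.250 11 [-0.033 -0.02 ] [-0.018  0.028]
top 0.265 18 [-0.033 -0.02 ] [-0.024  0.025]
top 0.280 6 [-0.032 -0.025] [-0.018  0.019]
side 0.115 10 [0.035 0.058] [-0.01   0.015]
side 0.130 35 [0.034 0.065] [-0.015  0.02 ]
side 0.145 9 [0.03  0.055] [-0.016  0.017]
side 0.160 67 [0.035 0.071] [-0.01   0.017]
side 0.175 15 [0.036 0.044] [-0.022  0.019]
side 0.190 233 [0.003 0.1  ] [-0.045  0.044]
side 0.205 99 [0.006 0.1  ] [-0.043  0.042]
side 0.220 72 [0.002 0.043] [-0.036  0.031]
side 0.235 25 [0.007 0.043] [-0.036  0.024]
side 0.250 58 [0.006 0.043] [-0.036  0.029]
side 0.265 58 [0.001 0.042] [-0.035  0.033]
side 0.280 43 [0.002 0.042] [-0.034  0.023]
side 0.295 20 [0.011 0.042] [-0.034  0.022]
```

The knuckle stands out about 72 mm at roughly 0.11 m height, so straight pushing that way risks tipping. Instead I'll turn the hand 90° and push with the side of one fingertip low at the left and right edges in turn. That keeps the gripper body beside the case.

```bash
python3 -m handwheel '0.085 -0.014 0 0 0;0.085 -0.014 0 0 0;0.085 0 0 0 7;0.085 0 0 0 7;0.085 0 0 0 7;0.085 0 0 0 7;0.085 0 0 0 7;0.085 0 0 0 7;0.085 0 0 0 7;0.085 0 0 0 7;0.085 0 0 0 7;0.085 0 0 0 7'; python3 -m handwheel '0.085 0 0.01 0 7;0.085 0 0.015 0 7;0.085 0 0.02 0 6;0.085 0.01 0.025 0 0;0.085 0.01 0.025 0 0;0.085 0.015 0.025 -0.004 0;0.085 0 0.002 -0.006 0;0.085 0 0 0 0;0.085 0 0 0 0'; python3 m2.py g | grep case
python3 - <<'E'
from h import *
t=status.read_state()['tool_pos'];print(t)
for n in('top','side'):
    P=cloud(dict(np.load(f'/tmp/{n}.npz')))
    q=P[(abs(P[...,1]-t[1])<.09)&(abs(P[...,0]-t[0])<.04)&(P[...,2]>.012)&(P[...,2]<.19)]
    for z in np.arange(.01,.18,.015):
        for k in(1,-1):
            s=q[(q[:,2]>=z)&(q[:,2]<z+.015)]; s=s[(s[:,1]-t[1])*k>.043]
            if len(s)>2: print(n,'%.3f'%z,k,len(s),np.round((s[:,0].min()-t[0],s[:,0].max()-t[0]),3),np.round((s[:,1].min()-t[1],s[:,1].max()-t[1]),3))
E
```

```text
time: 4.92
tool_pos: [0.4344, 0.034, 0.0318]
ee_rot: [[-0.957, 0.29, 0.002], [0.29, 0.957, -0.0], [-0.002, 0.001, -1.0]]
ft_force: [0.3, 0.5, 0.4]
width: 0.0852
grip_force: 0.0
time: 5.67
tool_pos: [0.4676, 0.1559, 0.0208]
ee_rot: [[-0.999, -0.05, -0.001], [-0.05, 0.999, -0.0], [0.001, -0.0, -1.0]]
ft_force: [0.0, -1.0, 0.3]
width: 0.0851
grip_force: 0.0
top case [586.  40.] [117. 144.] 3.6 [[523.0, 108.0], [532.0, -36.0], [649.0, -28.0], [640.0, 116.0]]
side case [591.  38.] [112. 143.] 3.6 [[531.0, 106.0], [540.0, -37.0], [652.0, -30.0], [643.0, 113.0]]
[0.46753137 0.15528421 0.02094986]
top 0.100 1 4 [-0.016 -0.013] [0.045 0.07 ]
top 0.100 -1 13 [-0.009  0.011] [-0.071 -0.047]
top 0.115 -1 3 [-0.006  0.014] [-0.071 -0.05 ]
top 0.130 -1 10 [-0.009  0.015] [-0.072 -0.052]
top 0.145 -1 19 [-0.01   0.017] [-0.069 -0.049]
top 0.160 -1 24 [-0.007  0.016] [-0.067 -0.05 ]
side 0.070 1 4 [0.009 0.011] [0.045 0.05 ]
side 0.070 -1 6 [0.01  0.016] [-0.054 -0.044]
side 0.085 -1 3 [0.012 0.017] [-0.052 -0.045]
side 0.100 1 19 [-0.002  0.013] [0.049 0.071]
side 0.100 -1 22 [-0.001  0.019] [-0.073 -0.046]
side 0.115 1 10 [-0.002  0.015] [0.045 0.073]
side 0.115 -1 16 [-0.005  0.019] [-0.072 -0.046]
side 0.130 1 7 [0.004 0.012] [0.056 0.071]
side 0.130 -1 18 [-0.004  0.018] [-0.07  -0.049]
side 0.145 1 15 [-0.005  0.013] [0.053 0.07 ]
side 0.145 -1 29 [-0.004  0.018] [-0.069 -0.043]
side 0.160 1 24 [-0.011  0.011] [0.052 0.068]
side 0.160 -1 40 [-0.006  0.017] [-0.068 -0.043]
```

```bash
python3 -m handwheel '0.085 0.008 0.002 0 -4;0.085 0.01 0 0 0;0.085 0.008 0 0 0;0.085 0.006 0 0 0;0.085 0.004 0 0 0;0.085 0.004 0 0 0;0.085 0.004 0 0 0;0.085 0.004 0 0 0;0.085 0.004 0 0 0;0.085 0.004 0 0 0'; python3 m2.py g | grep case; python3 - <<'E'
from workcell import status
s=status.read_state();print(s['tool_pos'],s['ft_force'],s['torque'])
E
```

```text
time: 6.6
tool_pos: [0.5186, 0.1586, 0.0195]
ee_rot: [[-1.0, 0.023, -0.011], [0.023, 1.0, 0.001], [0.011, 0.001, -1.0]]
ft_force: [-8.2, 3.0, 1.2]
width: 0.0848
grip_force: 0.8
top case [587.  40.] [143. 115.] 89.3 [[529.0, -31.0], [644.0, -32.0], [646.0, 110.0], [531.0, 112.0]]
side case [593.  40.] [115. 145.] 0.7 [[535.0, 111.0], [537.0, -34.0], [652.0, -32.0], [650.0, 113.0]]
[0.52027622 0.15861594 0.01949379] [-4.87007844  2.52085846 -0.89334544] [ 0.35736209  0.6085526  -0.27000676]
```

```bash
python3 -m handwheel '0.085 0.004 0 0 0;0.085 0.004 0 0 0;0.085 -0.02 0 0 0;0.085 -0.025 0 0 0;0.085 -0.025 0 0 0;0.085 0 -0.04 0 1;0.085 0 -0.04 0 1;0.085 0 -0.04 0 1;0.085 0 -0.04 0 0;0.085 0 -0.04 0 0;0.085 0 -0.04 0 0;0.085 0 -0.003 0 0'; python3 m2.py g | grep case; python3 - <<'E'
from workcell import status
s=status.read_state();print(s['tool_pos'],s['ft_force'],s['torque'])
E
```

```text
time: 7.7
tool_pos: [0.4637, -0.0913, 0.0211]
ee_rot: [[-1.0, -0.027, 0.003], [-0.027, 1.0, -0.004], [-0.003, -0.004, -1.0]]
ft_force: [0.8, 0.4, -0.4]
width: 0.0851
grip_force: 0.0
top case [594.  41.] [146. 115.] 88.8 [[534.0, -30.0], [650.0, -33.0], [653.0, 113.0], [538.0, 115.0]]
side case [599.  39.] [142. 113.] 87.5 [[540.0, -30.0], [652.0, -35.0], [658.0, 107.0], [546.0, 112.0]]
[ 0.46229027 -0.08668088  0.02067817] [-0.05454684 -0.05507834 -0.35107326] [0.03568626 0.05736238 0.02535634]
```

```bash
python3 -m handwheel '0.085 0.015 0.006 0 1.5;0.085 0.015 0 0 0;0.085 0.012 0 0 0;0.085 0.008 0 0 0;0.085 0.004 0 0 0;0.085 0.004 0 0 0;0.085 0.004 0 0 0;0.085 0.004 0 0 0;0.085 0.004 0 0 0;0.085 0.004 0 0 0;0.085 0.004 0 0 0'; python3 m2.py g | grep case; python3 - <<'E'
from workcell import status
s=status.read_state();print(s['tool_pos'],s['ft_force'],s['torque'])
E
```

```text
time: 8.72
tool_pos: [0.5348, -0.0793, 0.0196]
ee_rot: [[-0.998, -0.06, -0.01], [-0.06, 0.998, -0.001], [0.01, 0.0, -1.0]]
ft_force: [-7.9, -3.1, 0.3]
width: 0.0849
grip_force: 0.7
top case [598.  42.] [116. 145.] 1.2 [[539.0, 113.0], [542.0, -32.0], [658.0, -30.0], [655.0, 115.0]]
side case [605.  40.] [114. 143.] 1.0 [[547.0, 110.0], [550.0, -33.0], [663.0, -31.0], [661.0, 112.0]]
[ 0.53657226 -0.07928636  0.01963549] [-4.93564776 -2.51332817 -1.4525456 ] [-0.28234454  0.4435129   0.21221715]
```

```bash
python3 -m handwheel '0.085 0.0035 0 0 0;0.085 0.0035 0 0 0;0.085 0.0035 0 0 0;0.085 0.0035 0 0 0;0.085 -0.03 0 0 0;0.085 -0.035 0 0 0;0.085 -0.02 0 0 0'; python3 -m handwheel '0.085 0 0.04 0 -1;0.085 0 0.04 0 0;0.085 0 0.04 0 0;0.085 0 0.04 0 0;0.085 0 0.04 0 0;0.085 0 0.04 0 0;0.085 0 0 0 0';  python3 m2.py g | grep case; python3 - <<'E'
from workcell import status
s=status.read_state();print(s['tool_pos'],s['ft_force'],s['torque'])
E
```

```text
time: 9.4
tool_pos: [0.4645, -0.0781, 0.02]
ee_rot: [[-0.998, -0.057, -0.005], [-0.057, 0.998, 0.001], [0.005, 0.002, -1.0]]
ft_force: [-0.4, 1.1, 0.2]
width: 0.0848
grip_force: 0.0
time: 9.98
tool_pos: [0.4691, 0.1673, 0.021]
ee_rot: [[-0.999, -0.045, 0.002], [-0.045, 0.999, 0.003], [-0.002, 0.003, -1.0]]
ft_force: [0.6, -1.4, 0.3]
width: 0.0851
grip_force: 0.0
top case [608.  42.] [116. 145.] 6.6 [[543.0, 107.0], [559.0, -36.0], [674.0, -23.0], [658.0, 121.0]]
side case [615.  41.] [111. 142.] 6.6 [[551.0, 105.0], [568.0, -36.0], [678.0, -23.0], [662.0, 118.0]]
[0.46861017 0.16238767 0.02063743] [ 0.41880748  0.46286916 -0.05627656] [-0.0190549  -0.04515221 -0.00633997]
```

```bash
python3 -m handwheel '0.085 0.015 -0.002 0 0;0.085 0.015 0 0 0;0.085 0.014 0 0 0;0.085 0.01 0 0 0;0.085 0.006 0 0 0;0.085 0.004 0 0 0;0.085 0.004 0 0 0;0.085 0.004 0 0 0;0.085 0.004 0 0 0;0.085 0.004 0 0 0;0.085 0.004 0 0 0'; python3 m2.py g | grep case; python3 - <<'E'
from workcell import status
s=status.read_state();print(s['tool_pos'],s['ft_force'],s['torque'])
E
```

```text
time: 11.0
tool_pos: [0.5472, 0.1591, 0.0194]
ee_rot: [[-0.999, -0.037, -0.011], [-0.037, 0.999, 0.001], [0.011, 0.001, -1.0]]
ft_force: [-10.1, 3.7, 2.5]
width: 0.0851
grip_force: 0.0
top case [619.  44.] [140. 112.] 89.0 [[561.0, -25.0], [674.0, -27.0], [676.0, 113.0], [564.0, 115.0]]
side case [621.  61.] [115. 178.] 3.2 [[559.0, 146.0], [569.0, -31.0], [683.0, -25.0], [673.0, 152.0]]
[0.548607   0.15918142 0.01943354] [-6.19904753  2.35393649  0.25001676] [ 0.25980046  0.46244932 -0.25498561]
```

```bash
python3 -m handwheel '0.085 0.004 0 0 0;0.085 -0.03 0 0 0;0.085 -0.035 0 0 0;0.085 -0.02 0 0 0;0.085 0 -0.04 0 1;0.085 0 -0.04 0 0;0.085 0 -0.04 0 0;0.085 0 -0.04 0 0;0.085 0 -0.04 0 0;0.085 0 -0.037 0 0;0.085 0 0 0 0'; python3 m2.py g | grep case; python3 -m handwheel '0.085 0.015 0 0 0;0.085 0.015 0 0 0;0.085 0.015 0 0 0;0.085 0.015 0 0 0;0.085 0.01 0 0 0;0.085 0.006 0 0 0;0.085 0.004 0 0 0;0.085 0.004 0 0 0;0.085 0.003 0 0 0'; python3 m2.py g | grep case
```

```text
time: 12.02
tool_pos: [0.4728, -0.0844, 0.021]
ee_rot: [[-0.999, -0.052, 0.002], [-0.052, 0.999, -0.003], [-0.002, -0.003, -1.0]]
ft_force: [-0.6, -0.3, 0.5]
width: 0.0853
grip_force: 0.0
top case [619.  44.] [146. 112.] 89.0 [[561.0, -28.0], [674.0, -30.0], [676.0, 116.0], [564.0, 118.0]]
side case [624.  42.] [142. 110.] 89.0 [[568.0, -28.0], [678.0, -30.0], [680.0, 113.0], [571.0, 114.0]]
time: 12.87
tool_pos: [0.5541, -0.0774, 0.0198]
ee_rot: [[-0.998, -0.06, -0.01], [-0.06, 0.998, 0.0], [0.01, 0.001, -1.0]]
ft_force: [-9.8, -2.7, 4.1]
width: 0.0849
grip_force: 1.0
top case [619.  46.] [143. 112.] 89.0 [[561.0, -25.0], [674.0, -27.0], [676.0, 116.0], [564.0, 118.0]]
side case [625.  42.] [143. 110.] 88.8 [[568.0, -28.0], [679.0, -30.0], [682.0, 112.0], [571.0, 115.0]]
```

```bash
python3 -m handwheel '0.085 0.003 0 0 0;0.085 0.003 0 0 0;0.085 0.003 0 0 0'; python3 -m handwheel '0.085 0.002 0 0 0;0.085 0.002 0 0 0'|grep -E 'force|pos'; python3 m2.py g | grep case; python3 -m handwheel '0.085 0.002 0 0 0;0.085 0.001 0 0 0'|grep -E 'force|pos'; python3 m2.py g | grep case
```

```text
time: 13.22
tool_pos: [0.5622, -0.0778, 0.0195]
ee_rot: [[-0.998, -0.06, -0.011], [-0.06, 0.998, 0.0], [0.011, 0.001, -1.0]]
ft_force: [-14.7, -1.2, 3.4]
width: 0.0847
grip_force: 0.5
tool_pos: [0.5615, -0.0776, 0.0192]
ft_force: [-22.8, -3.9, 10.0]
grip_force: 0.0
top case [623.  46.] [110. 142.] 2.4 [[565.0, 114.0], [571.0, -27.0], [681.0, -23.0], [675.0, 119.0]]
side case [628.  41.] [105. 143.] 2.8 [[572.0, 110.0], [579.0, -33.0], [683.0, -27.0], [676.0, 115.0]]
tool_pos: [0.5621, -0.077, 0.0189]
ft_force: [-24.4, -3.1, 8.1]
grip_force: 1.3
top case [622.  47.] [134. 112.] 89.3 [[565.0, -19.0], [677.0, -20.0], [679.0, 113.0], [567.0, 115.0]]
side case [628.  42.] [104. 143.] 3.1 [[573.0, 110.0], [580.0, -32.0], [684.0, -27.0], [676.0, 116.0]]
```

The case is flat against the ledge. Next I go round to its left side to push it toward the chest. It is 150 mm wide in that direction, so it is much less likely to tip. I'll go as low as the fingertips allow.

```bash
python3 -m handwheel '0.085 -0.03 0 0 0;0.085 -0.035 0 0 0;0.085 -0.03 0 0 0;0.085 0 0.041 0 0;0.085 0 0.041 0 0;0.085 0 0.041 0 0;0.085 0 0.041 0 0;0.085 0 0.041 0 0;0.085 0 0.041 0 0;0.085 0 0.041 0 0;0.085 0 0 0 0'; python3 -m handwheel '0.085 0.036 0 0 0;0.085 0.036 0 0 0;0.085 0.036 0 0 0;0.085 0.036 0 0 0;0.085 0.01 0 0 0;0.085 0 0 -0.005 0;0.085 0 0 -0.003 0;0.085 0 0 0 0;0.085 0 0 0 0'; python3 m2.py g | grep case
```

```text
time: 14.67
tool_pos: [0.4799, 0.2157, 0.021]
ee_rot: [[-0.998, -0.063, 0.002], [-0.063, 0.998, 0.004], [-0.002, 0.004, -1.0]]
ft_force: [-0.3, -0.7, -0.3]
width: 0.0847
grip_force: 0.0
time: 15.42
tool_pos: [0.6312, 0.2087, 0.012]
ee_rot: [[-0.998, -0.058, -0.004], [-0.058, 0.998, -0.001], [0.004, -0.0, -1.0]]
ft_force: [-0.7, 0.2, 0.4]
width: 0.0849
grip_force: 0.0
top case [622.  44.] [113. 144.] 3.1 [[562.0, 113.0], [569.0, -31.0], [683.0, -25.0], [675.0, 120.0]]
side case [627.  43.] [106. 144.] 2.7 [[571.0, 113.0], [577.0, -31.0], [683.0, -26.0], [676.0, 118.0]]
```

```bash
python3 -m handwheel '0.085 0 0 -0.003 0;0.085 0 0 0 0;0.085 0 0 0 0' | grep -E 'pos|ft'; python3 -m handwheel '0.085 0 0 -0.003 0;0.085 0 0 0 0;0.085 0 0 0 0'| grep -E 'pos|ft'
```

```text
tool_pos: [0.6336, 0.2091, 0.0097]
ft_force: [-0.3, 0.0, -0.1]
tool_pos: [0.6338, 0.209, 0.0063]
ft_force: [-0.1, -0.8, -0.3]
```

```bash
python3 -m handwheel '0.085 -0.008 -0.004 0 0;0.085 0 -0.006 0 0;0.085 0 -0.004 0 0;0.085 0 -0.004 0 0;0.085 0 -0.004 0 0;0.085 0 -0.004 0 0;0.085 0 -0.004 0 0;0.085 0 -0.004 0 0'; python3 m2.py g | grep case
```

```text
time: 16.68
tool_pos: [0.6267, 0.1788, 0.0073]
ee_rot: [[-0.998, -0.055, 0.002], [-0.055, 0.998, 0.007], [-0.002, 0.007, -1.0]]
ft_force: [0.6, 12.3, -0.4]
width: 0.085
grip_force: 0.0
top case [623.  32.] [113. 144.] 3.0 [[562.0, 101.0], [570.0, -42.0], [683.0, -36.0], [676.0, 107.0]]
side case [627.  31.] [106. 145.] 2.9 [[571.0, 101.0], [578.0, -44.0], [684.0, -39.0], [676.0, 106.0]]
```

```bash
python3 -m handwheel '0.085 0 -0.004 0 0;0.085 0 -0.004 0 0;0.085 0.001 -0.004 0 0;0.085 0 -0.004 0 0;0.085 0 -0.004 0 0;0.085 0.001 -0.004 0 0;0.085 0 -0.004 0 0;0.085 0 -0.004 0 0;0.085 0.001 -0.004 0 0;0.085 0 -0.004 0 0;0.085 0 -0.004 0 0'|grep -E 'pos|ft'; python3 m2.py g | grep case
```

```text
tool_pos: [0.6294, 0.1349, 0.0072]
ft_force: [0.1, 12.0, 1.3]
top case [624. -11.] [111. 143.] 1.8 [[566.0, 59.0], [571.0, -84.0], [682.0, -81.0], [677.0, 62.0]]
side case [630. -10.] [105. 141.] 2.5 [[574.0, 58.0], [580.0, -83.0], [685.0, -78.0], [679.0, 63.0]]
```

Still square and flat, with about 88 mm to go.

```bash
python3 -m handwheel '0.085 0 -0.004 0 0;0.085 0 -0.004 0 0;0.085 0 -0.004 0 0;0.085 0 -0.004 0 0;0.085 0 -0.004 0 0;0.085 0 -0.004 0 0;0.085 0 -0.004 0 0;0.085 0 -0.004 0 0;0.085 0 -0.004 0 0;0.085 0 -0.004 0 0;0.085 0 -0.004 0 0'|grep -E 'pos|ft'; python3 m2.py g | grep case
```

```text
tool_pos: [0.6295, 0.0907, 0.0072]
ft_force: [-0.7, 11.8, 2.3]
top case [623. -32.] [109.  98.] 3.1 [[566.0, 14.0], [571.0, -84.0], [680.0, -78.0], [674.0, 20.0]]
side case [627. -32.] [101.  97.] 2.8 [[574.0, 14.0], [579.0, -83.0], [680.0, -78.0], [675.0, 19.0]]
```

```bash
sed -i "s/(.55,.04),.13/(.625,-.08),.11/" m2.py; python3 -m handwheel '0.085 0 -0.004 0 0;0.085 0.001 -0.004 0 0;0.085 0 -0.004 0 0;0.085 0 -0.004 0 0;0.085 0.001 -0.004 0 0;0.085 0 -0.004 0 0;0.085 0 -0.004 0 0;0.085 0 -0.004 0 0;0.085 0 -0.003 0 0'|grep -E 'pos|ft'; python3 m2.py g | grep case;  python3 -m handwheel '0.085 0 -0.003 0 0;0.085 0 -0.002 0 0;0.085 0 -0.002 0 0'|grep -E 'pos|ft'
```

```text
tool_pos: [0.6313, 0.0556, 0.0072]
ft_force: [-0.3, 11.6, 2.9]
top case [629. -91.] [116. 147.] 3.2 [[567.0, -21.0], [575.0, -167.0], [691.0, -161.0], [683.0, -14.0]]
side case [634. -91.] [113. 147.] 2.7 [[574.0, -21.0], [581.0, -168.0], [694.0, -162.0], [687.0, -15.0]]
tool_pos: [0.6312, 0.0488, 0.0072]
ft_force: [-0.6, 12.1, 1.3]
```

Not yet at the chest. I'll creep in until the force rises.

```bash
python3 -m handwheel '0.085 0 -0.002 0 0;0.085 0 -0.001 0 0'|grep -E 'pos|ft'; python3 -m handwheel '0.085 0 -0.001 0 0;0.085 0 -0.001 0 0'|grep -E 'pos|ft';python3 -m handwheel '0.085 0 -0.001 0 0;0.085 0 -0.001 0 0'|grep -E 'pos|ft'; python3 m2.py g; python3 - <<'E'
from h import *
f=np.load('/tmp/top.npz');c=f['color'][80:220,190:340];f=np.load('/tmp/side.npz');d=f['color'][180:320,140:300]
cv2.imwrite('pics/e1.png',cv2.resize(np.hstack([c,d]),(800,361),interpolation=cv2.INTER_CUBIC))
E
```

```text
tool_pos: [0.6312, 0.0457, 0.0071]
ft_force: [0.2, 12.2, 2.3]
tool_pos: [0.6314, 0.0448, 0.0073]
ft_force: [-0.2, 16.8, 4.0]
tool_pos: [0.6322, 0.0447, 0.0075]
ft_force: [1.2, 22.5, 2.9]
top case [ 630. -109.] [116. 161.] 2.8 [[568.0, -31.0], [576.0, -192.0], [692.0, -186.0], [684.0, -26.0]]
top chest [ 600. -338.] [199. 473.] 2.9 [[489.0, -107.0], [513.0, -579.0], [712.0, -569.0], [688.0, -97.0]]
side case [ 636. -109.] [113. 162.] 1.4 [[577.0, -29.0], [581.0, -191.0], [695.0, -188.0], [691.0, -27.0]]
side chest [ 607. -337.] [198. 475.] 2.7 [[497.0, -105.0], [520.0, -579.0], [717.0, -569.0], [695.0, -95.0]]
```

View pics/e1.png

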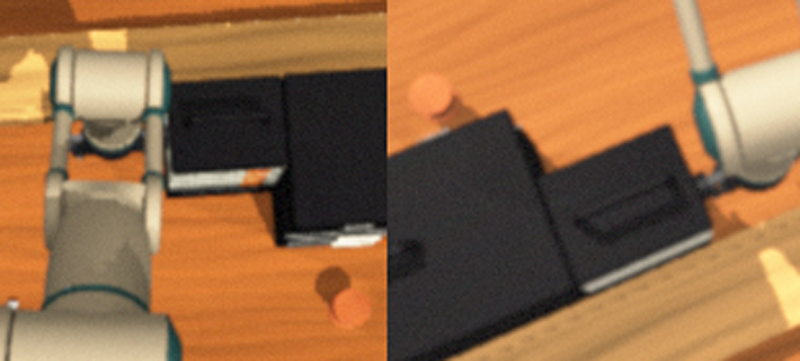

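The case is against the chest: the force rose to 22 N with no further motion, and in both views it fills the corner squarely. I'll back off and check.

```bash
python3 -m handwheel '0.085 0 0.015 0 0;0.085 -0.01 0.03 0 0;0.085 -0.01 0.04 0 0;0.085 -0.03 0.02 0.02 0;0.085 -0.04 0 0.04 0;0.085 -0.04 0 0.04 0;0.085 -0.04 0 0.04 0;0.085 0 0 0.04 0;0.085 0 0 0.04 0;0.085 0 0 0 0'|grep -E 'pos|ft'; python3 m2.py g|grep case; python3 - <<'E'
from h import *
for n in('top','side'):
    f=dict(np.load(f'/tmp/{n}.npz'));P=cloud(f)
    # case lid left edge & front edge, tilt; ledge front near
    for lo,hi in((-.16,-.11),(-.09,-.04)):
        q=P[(abs(P[...,2]-.204)<.015)&(P[...,1]>lo)&(P[...,1]<hi)&(P[...,0]>.5)]; print(n,'lid x',np.percentile(q[:,0],[1,99]).round(3))
    q=P[(abs(P[...,0]-.63)<.045)&(abs(P[...,1]+.1)<.06)&(abs(P[...,2]-.204)<.015)];q=q[q[:,2]<.212]
    print('tilt',np.linalg.lstsq(np.c_[q[:,:2],np.ones(len(q))],q[:,2],rcond=None)[0])
a=cv2.imread('pics/top0.png');f=np.load('/tmp/top.npz')
cv2.imwrite('pics/e2.png',np.hstack([f['color'][60:260,50:350],np.load('/tmp/side.npz')['color'][120:320,130:450]]))
E
```

```text
tool_pos: [0.4972, 0.1436, 0.2034]
ft_force: [1.8, 0.2, 0.9]
top case [ 630. -109.] [116. 161.] 2.8 [[568.0, -31.0], [576.0, -192.0], [692.0, -187.0], [684.0, -26.0]]
side case [ 635. -110.] [114. 159.] 2.7 [[574.0, -34.0], [581.0, -192.0], [695.0, -187.0], [688.0, -28.0]]
top lid x [0.574 0.691]
top lid x [0.572 0.687]
tilt [-0.00609137 -0.00396972  0.20665371]
side lid x [0.579 0.695]
side lid x [0.576 0.692]
tilt [-0.00230454  0.00037656  0.20530762]
```

View pics/e2.png

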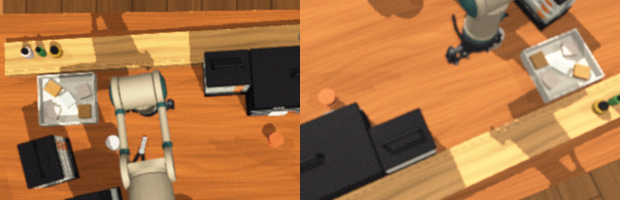

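The case stands square in the corner (2.75° against the ledge's 2.7°). Its back and side gaps are within about 3 mm, the hand is clear, and the other objects look undisturbed.

```bash
python3 -c "
from workcell import sign_off;print(sign_off())"
```

```text
the job is handed in; nothing more can be done
None
```

I pushed the case into the back corner and handed the job in: by camera it stands upright and square, within about 3 mm of both the ledge and the chest, with the hand clear; no verdict came back, and some pushes landed higher than the base (the first about 0.11 m up, the chest push about 0.09 m) because the gripper's knuckle touched first, though it never tipped.

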